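# Start the clamp bolt in a bearing fixture

### The job

Take the middle-sized of the three bolts out of the blue rack, stand it upright in the threaded boss of the green bearing fixture and, pressing lightly, turn it backward (anticlockwise seen from above) until it drops into the thread, then forward (clockwise) one full turn. Finish while still holding the bolt by its head, upright and still, started in the thread by that one turn and no more; keep the other two bolts in the rack and do not disturb the loose bearings, the oil bottle and the spanner.

Things in the scene. Friction and masses are not known exactly. Their poses are not given: they have to be found in the camera images.
- bolt_medium: THE BOLT TO USE, middle-sized, head up in one of the rack's holes, any yaw. Origin: centre of its lower tip, z towards the head. Steel shank 18 mm across with chamfered tip, z = 0 to 58 mm; flange 48 mm across, z = 58 to 62; dark hexagon head 32 mm across flats, z = 62 to 88, two flats facing its +y and -y, the others every 60 deg. About 0.3 kg. Grip two flats, fingertips just above the flange
- bolt_pin (a point): centre of the middle-sized bolt's cross pin, on its axis, 14 mm above the tip. The pin is the start of the bolt's thread: 4 mm thick, 29 mm long along the bolt's x axis
- bolt_small: wrong bolt, must stay in the rack: same shape and height, head 24 mm across flats, shank 13 mm; same origin and axes
- bolt_large: wrong bolt, must stay in the rack: same shape and height, head 40 mm across flats, shank 24 mm; same origin and axes
- rack: fixed blue bolt rack, a plate 90 x 300 x 12 mm on end walls, top at 75 mm; origin under its centre on the table; three 38 mm holes in a row along its y axis at y = -90, 0, +90 mm; bolts hang by their flanges, origin 17 mm above the table
- fixture: fixed green base plate 104 mm (x) by 190 mm (y, from +50 to -140 mm) and 12 mm thick with an upright steel boss, 54 mm outside diameter, 68 mm high, whose axis is the origin (on the table); a bearing 80 mm across, reaching 46 mm above the table at its post, is mounted at y = -88 mm
- boss_mouth (a point): centre of the boss's open top, 68 mm above the table. The bore is 35 mm wide and 8 mm deep down to the land. The boss has a right-hand thread: clockwise from above screws in, 18 mm a turn. Gripped, the bolt does not sink by itself: the hand must press or follow it down; let go over an opening, it falls in
- boss_land (a point): centre of the brass land, a flat shelf 8 mm below the mouth with a 20 mm hole for the shank. The cross pin rests on it, pin centre 6 mm below the mouth (or, by chance, on a stop: 2 mm above it). It has two openings half a turn apart, 50 deg wide, the thread starts, with two narrow upright stops as high as the mouth; their direction varies and is not told
- thread_start (a point): 13.8 mm below the mouth: where the pin's centre lies (13 to 14.5 mm) once dropped. Each opening ends, anticlockwise, at a stop: turned anticlockwise the pin comes over it within half a turn and drops; turned clockwise on the land it jams on the stop's back (forced, over 0.7 N m, the brass just spins too). Off a stop's top it first falls to the land. Straight into an opening it has dropped already
- one_turn (a point): point on the axis 31.8 mm below the mouth: about where the pin's centre lies one full clockwise turn after the drop. The thread has axial play of about 2 mm (up to 5 mm in its first half turn) and ends after about 1.3 turns; the bolt turns freely in it and stays where it is left
- bearing_a: loose bearing 80 mm across, 18 mm high, lying on the table: do not disturb; origin under its centre
- bearing_b: loose bearing like the first: do not disturb
- bearing_c: loose bearing 64 mm across, 16 mm high: do not disturb
- oil_can: yellow bottle 48 mm across, 120 mm high, with a red cap: do not disturb; origin under its centre
- spanner: spanner lying on the table: do not disturb
Mind the look-alikes: they are no part of the job. Leave any orange or turquoise look-alike of the bolt_medium alone.

How it is judged:
On the way:
1. the middle-sized bolt has dropped into the start of the thread (horizontal distance between bolt_pin and boss_mouth below 0.004 m and angle between bolt_medium's own z axis and vertical below 0.15 rad and z of bolt_pin in the frame of boss_mouth between -0.019 and -0.011 m), for 0.1 s.
At the end, for the whole second after the job is handed in: The middle-sized bolt is started in the boss, on its axis within 4 mm and upright within 0.1 rad, its cross pin 28 to 35.5 mm below the boss's mouth (one turn, about 0.2 of a turn either way), at rest, with the fingers still gripping it by more than 3 N (horizontal distance between bolt_pin and boss_mouth below 0.004 m and angle between bolt_medium's own z axis and vertical below 0.1 rad and z of bolt_pin in the frame of boss_mouth between -0.0355 and -0.028 m and contact force between the fingers and bolt_medium above 3 N and linear speed of bolt_medium below 0.02 m/s and angular speed of bolt_medium below 0.2 rad/s); the arm keeps its last pose, push and grip.
It fails at once if a wrong bolt was taken out of the rack (distance of any of bolt_small, bolt_large from where it was at the start of the episode above 0.03 m).
It fails at once if a bystander was disturbed (distance of any of bearing_a, bearing_b, bearing_c, oil_can, spanner from where it was at the start of the episode above 0.03 m).
It also fails if it takes over 72 s, if anything falls off the work surface, if the arm or the gripper's body presses on something with over 40 N, if the wrist force passes 120 N, or if a joint passes its speed limit or range.

### The arm

A 6-joint arm with a two-finger parallel gripper is mounted at the origin on the work surface. World frame = base frame: x ahead of the robot, y to its left, z up, the work surface at z = 0. Lengths are in m, angles in rad, forces in N, time in s.
With the tool pointing down it reaches from about 0.425 to 0.925 m from the base axis. Payload 12.5 kg.
Tool frame: the origin (TCP) lies on the mounting face of the last link; the fingertips stand 173 mm ahead of it and the grasp point (between the pads) lies 155 mm ahead of it; z points along the fingers, y is the direction in which the jaws open and shut (so a half turn about z gives the same grasp; the last joint's range is limited). The gripper opens to 85 mm and grips with 20 to 120 N. Pads are 22 mm wide; open, the fingers measure 114 mm over their backs; the gripper's body (76 mm by 85 mm) begins 54 mm behind the grasp point. The pads swing forward as they close: fully open they stand 13 mm farther back than shut.
Start: joints at [-1.354, 0.491, 1.559, -0, 1.092, -0.106], TCP at [0.198, -0.593, 0.405] pointing down, gripper open.
Joint ranges: [-3.1, 3.1], [-0.84, 2.19], [0.05, 2.79], [-1.13, 4.28], [0.06, 2.93], [-2.69, 2.69]. Speed limits (rad/s): [2.22, 2.22, 2.79, 3.14, 3.14, 3.14].

### API

Orientations are given as a 3x3 rotation matrix whose columns are the frame's x, y, z axes.
In Python, from bench import telemetry, eyes, ticket gives the robot as it stands.
- The arm moves only by the tool arm_command, never from a script. Its argument "commands" is text: rows parted by semicolons, each of 5 numbers parted by spaces: the shift along the tool's x, y, z in mm, then the turn about the tool's z in rad, then the finger opening in mm, from 0 to 85.4. In form: x y z turn hand; .... A call has 1 to 8 rows; each row is the pose to reach, as a shift and turn from the pose measured when the call began, along the tool's axes at that moment; what a row does not reach only later rows make up. A row lasts 1/12 s, in which the tool goes at most 41.7 mm and 7.16 degrees, less where a joint would pass 70% of its speed; a pose out of reach is approached as far as the arm can. A call with a gripper value outside its range is refused whole. The fingers move at their own pace and stop on an object; "squeeze" is the grip in N (left out, the last holds). Time passes only in rows, so rows that repeat a pose let the fingers close. It gives the time, the measured TCP pose, the force and the opening at its end, in the units of the state.
- telemetry.read_state(): the state, without advancing time (a new reading comes with each control period).
- eyes.capture(name): name is "side" or "top" or "wrist"; returns a dict with "img" (420x560x3 uint8, red, green, blue), "depth" (420x560 float32, m along the optical axis (not along the pixel's ray), 0 where there is no reading), "intrinsics" (3x3 intrinsics, pixels), "T" (4x4, takes a point from camera to world coordinates). Camera axes: x right, y down, z forward; pixel columns grow to the right and rows downward; lengths in m; the calibration is good to about 2 mm. A picture is of the moment at which its call begins.
- ticket.finish_job(): hands the job in, once; it reports no verdict.
The state is a dict: "time": time; "joint_positions": joint angles; "dq": joint speeds; "effort": joint torques, N m; "position": TCP position; "tool_rot": TCP orientation; "force": force on the tool from outside, world axes, zero at the start; "moment": the same for the moment, N m; "finger_gap": finger opening in m.
Only numpy, scipy, OpenCV 4.12 (cv2) and the standard library are available. Lean on these libraries where they do the work, as an engineer would, in place of code of your own. Each camera call takes 0.05 s, during which the arm holds its last target. There are 200 camera calls.

## Working session

There is one attempt and no reset: what is moved stays moved. The work goes in short steps, Python scripts to look and compute and a tool call to move; the robot and the scene stay as the last step left them, time stands still between calls to the robot, and variables do not carry over. Pictures are saved under pics/ and viewed, about 8 in all and at most 12, crops included, and the job is handed in when it is done.

Besides the shell and the picture viewer there is one more tool, called by a JSON object that holds its "fn" and its "kwargs". arm_command: Moves the arm, as the interface text tells. Its arguments: {"type":"object","properties":{"commands":{"type":"string"},"squeeze":{"type":"number"}},"required":["commands"]}

```bash
mkdir -p pics; ls
cat > h.py <<'E'
import numpy as np,cv2
from bench import telemetry,eyes,ticket
def snap(n,f):
    c=eyes.capture(n); np.savez(f'{f}.npz',**c); cv2.imwrite(f'pics/{f}.png',c['img'][:,:,::-1]); return c
def load(f): return np.load(f'{f}.npz')
def pt(c,u,v,z=None):
    K,T=c['intrinsics'],c['T']; r=np.linalg.inv(K)@[u,v,1]
    if z is None: p=r*c['depth'][int(v),int(u)]
    else:
        R=T[:3,:3]@r; p=r*((z-T[2,3])/R[2])
    return T[:3,:3]@p+T[:3,3]
def cloud(c):
    d=c['depth'];v,u=np.indices(d.shape);K=c['intrinsics']
    P=np.stack([(u-K[0,2])/K[0,0]*d,(v-K[1,2])/K[1,1]*d,d],-1)
    return P@c['T'][:3,:3].T+c['T'][:3,3]
E
python3 - <<'E'
from h import *
np.set_printoptions(precision=4,suppress=True)
c=snap('top','top1');print(c['T'],c['intrinsics']); c=snap('side','side1'); print(c['T'])
print(telemetry.read_state())
E
```

```text
pics
[[-0.0163 -0.998   0.0607  0.4875]
 [-0.9998  0.0168  0.0077  0.054 ]
 [-0.0087 -0.0606 -0.9981  1.1428]
 [ 0.      0.      0.      1.    ]] [[440.9832   0.     278.5743]
 [  0.     440.9832 213.7991]
 [  0.       0.       1.    ]]
[[ 0.8903 -0.2946  0.3473 -0.0423]
 [-0.4552 -0.5569  0.6947 -1.1181]
 [-0.0112 -0.7766 -0.6299  1.1199]
 [ 0.      0.      0.      1.    ]]
{'time': 0.1, 'joint_positions': array([-1.3536,  0.4915,  1.5594, -0.    ,  1.0917, -0.1056]), 'dq': array([-0.0006, -0.0022, -0.0023, -0.0009, -0.0012, -0.0013]), 'effort': array([  0.003 , -61.9449, -26.2023,  -0.0001,   0.0029,  -0.    ]), 'position': array([ 0.1983, -0.5927,  0.4042]), 'tool_rot': array([[ 0.9483,  0.3173, -0.0002],
       [ 0.3173, -0.9483,  0.0009],
       [ 0.0001, -0.0009, -1.    ]]), 'force': array([-0.6278, -0.8049,  0.1989]), 'moment': array([-0.0118,  0.0211,  0.0115]), 'finger_gap': 0.08529579799646407}
```

View pics/top1.png

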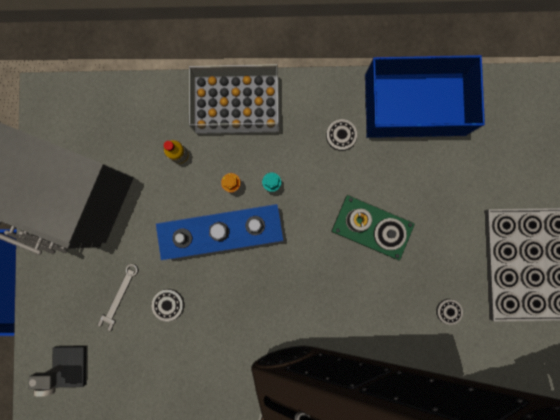

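View pics/side1.png

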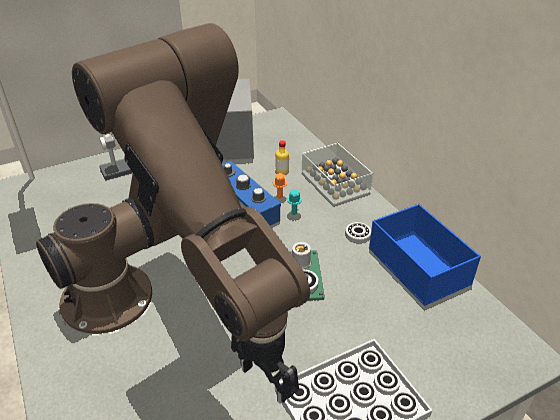

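The top view shows the rack bolts at about (180,238), (218,231) and (255,226), the boss at (360,219), and the orange and turquoise look-alikes at (231,183) and (272,182). I'll enlarge the rack and boss next.

Run:
```python
from h import *
np.set_printoptions(precision=4,suppress=True)
c=load('top1');im=c['img'][:,:,::-1]
a=cv2.resize(im[195:265,150:295],(795,384),interpolation=cv2.INTER_CUBIC)
b=cv2.resize(im[190:265,325:420],(0,0),fx=2.8,fy=2.8,interpolation=cv2.INTER_CUBIC)
o=np.zeros((600,795,3),np.uint8);o[:384]=a;o[386:386+b.shape[0],:b.shape[1]]=b[:214];cv2.imwrite('pics/crop1.png',o)
for u,v in[(180,238),(218,231),(255,226),(360,219)]: print(pt(c,u,v),pt(c,u,v,.105),pt(c,u,v,.068))
P=cloud(c)
sub=P[195:265,150:295].reshape(-1,3);h=sub[(sub[:,2]>.09)]
lab=cv2.kmeans(h.astype(np.float32),3,None,(3,50,1e-4),5,cv2.KMEANS_PP_CENTERS)
for i in range(3):
  q=h[lab[1].ravel()==i];print(len(q),q.mean(0),np.ptp(q,0))
B=P[190:265,325:420].reshape(-1,3);q=B[(B[:,2]>.056)];print('boss',len(q),(q.min(0)+q.max(0))/2,np.ptp(q,0),q.mean(0))
R=sub[(sub[:,2]>.065)&(sub[:,2]<.085)];print(cv2.minAreaRect(R[:,:2].astype(np.float32)))
```

```text
[0.4974 0.2951 0.1048] [0.4974 0.2951 0.105 ] [0.4978 0.3037 0.068 ]
[0.5125 0.2055 0.1043] [0.5124 0.2054 0.105 ] [0.5133 0.2108 0.068 ]
[0.5227 0.118  0.1063] [0.5228 0.1181 0.105 ] [0.524  0.1203 0.068 ]
[ 0.5395 -0.146   0.0105] [ 0.5351 -0.1293  0.105 ] [ 0.5368 -0.1358  0.068 ]
372 [0.5091 0.2322 0.1031] [0.0505 0.1233 0.0193]
46 [0.4875 0.054  1.1428] [0. 0. 0.]
162 [0.5265 0.1204 0.1037] [0.0308 0.033  0.0164]
boss 343 [ 0.5258 -0.0546  0.5995] [0.0765 0.2172 1.0868] [ 0.5317 -0.1151  0.1871]
((0.5123411417007446, 0.2084459811449051), (0.09017497301101685, 0.30047598481178284), 8.19134521484375)
```

View pics/crop1.png

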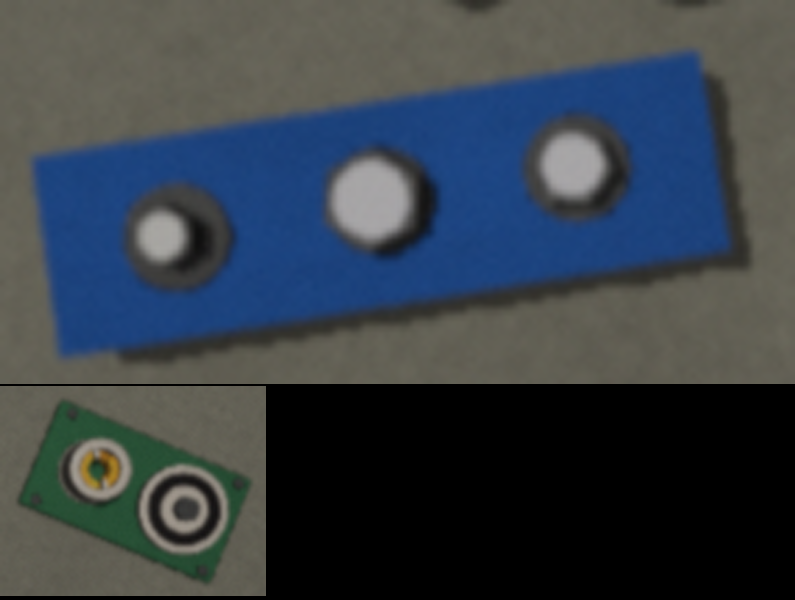

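The medium bolt is the right-hand one, at about (0.525,0.119). The large one is in the middle and the small one on the left. The brass land is visible at the boss, at about (0.537,-0.135). I'll fly over the boss for a close look on the way to the rack.

{"fn": "arm_command", "kwargs": {"commands": "466 -332 0 0 85;466 -332 0 0 85;466 -332 0 0 85;466 -332 0 0 85;466 -332 0 0 85;466 -332 0 0 85;466 -332 0 0 85;466 -332 0 0 85"}}

```text
time: 0.77
position: [0.3951, -0.3213, 0.4045]
tool_rot: [[0.948, 0.317, -0.0], [0.317, -0.948, 0.001], [0.0, -0.001, -1.0]]
force: [1.4, -0.1, 0.5]
finger_gap: 0.0848
```

{"fn": "arm_command", "kwargs": {"commands": "180 -130 0 0 85;180 -130 0 0 85;180 -130 0 0 85;180 -130 0 0 85;180 -130 0 0 85;180 -130 0 0 85;180 -130 0 0 85;180 -130 0 0 85"}}

```text
time: 1.43
position: [0.5248, -0.1402, 0.4043]
tool_rot: [[0.948, 0.319, -0.001], [0.319, -0.948, 0.001], [-0.001, -0.002, -1.0]]
force: [-0.5, 0.0, -0.3]
finger_gap: 0.0849
```

Run:
```python
from h import *
np.set_printoptions(precision=4,suppress=True)
c=snap('wrist','w1');s=telemetry.read_state();print(s['position'],s['force'],c['T'],c['intrinsics'])
```

```text
[ 0.5244 -0.141   0.4044] [-0.7693 -0.8869 -0.4027] [[ 0.3204 -0.9023 -0.2886  0.5998]
 [-0.9473 -0.3057 -0.0958 -0.1152]
 [-0.0018  0.3041 -0.9526  0.3745]
 [ 0.      0.      0.      1.    ]] [[372.343    0.     282.2391]
 [  0.     372.343  212.0292]
 [  0.       0.       1.    ]]
```

View pics/w1.png

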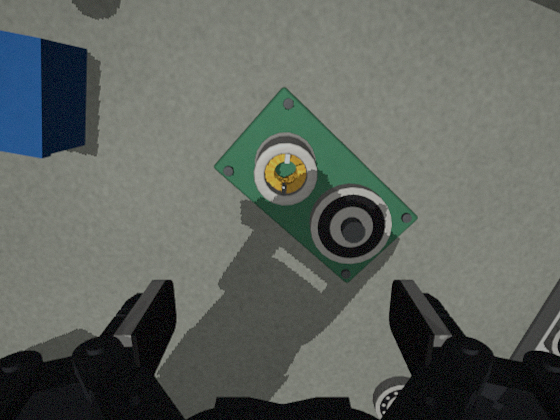

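The wrist view shows the boss at about (286,173), with its brass land and light stops visible. I'll enlarge it and fit the boss.

Run:
```python
from h import *
np.set_printoptions(precision=4,suppress=True)
c=load('w1');im=c['img'][:,:,::-1]
cv2.imwrite('pics/crop2.png',cv2.resize(im[130:215,240:335],(0,0),fx=7,fy=7,interpolation=cv2.INTER_CUBIC))
print(pt(c,286,173,.068))
P=cloud(c);q=P[120:280,200:430].reshape(-1,3);b=q[(q[:,2]>.060)&(q[:,2]<.08)]
print(len(b),cv2.minEnclosingCircle(b[:,:2].astype(np.float32)),b.mean(0))
g=q[(q[:,2]>.008)&(q[:,2]<.016)];r=cv2.minAreaRect(g[:,:2].astype(np.float32));print(r)
```

```text
[ 0.5403 -0.1381  0.068 ]
2543 ((0.5388683676719666, -0.137938991189003), 0.026976948603987694) [ 0.5395 -0.1377  0.0671]
((0.5202058553695679, -0.17910557985305786), (0.19010309875011444, 0.10419382899999619), 65.96794891357422)
```

View pics/crop2.png

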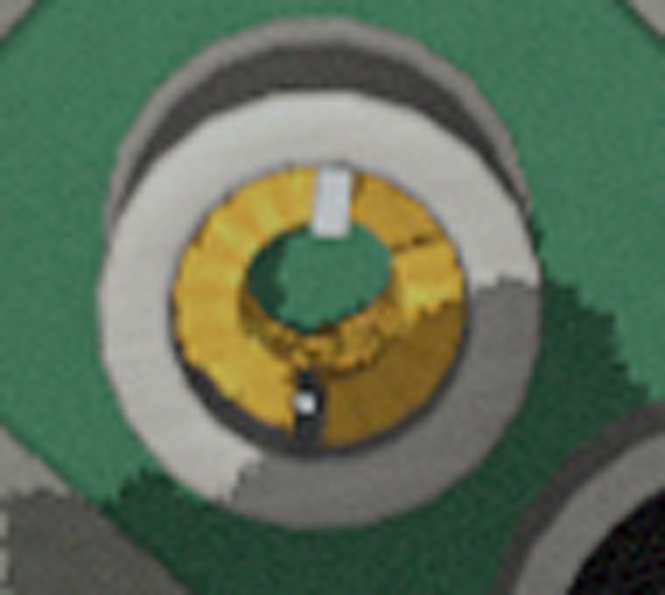

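{"fn": "arm_command", "kwargs": {"commands": "68 -247 40 0 85;68 -247 40 0 85;68 -247 40 0 85;68 -247 40 0 85;68 -247 40 0 85;68 -247 40 0 85;68 -247 40 0 85;68 -247 40 0 85"}}

```text
time: 2.15
position: [0.51, 0.1159, 0.3643]
tool_rot: [[0.948, 0.32, -0.002], [0.32, -0.948, 0.001], [-0.002, -0.002, -1.0]]
force: [0.3, -0.1, -0.2]
finger_gap: 0.0849
```

Run:
```python
from h import *
np.set_printoptions(precision=4,suppress=True)
c=load('w1')
a=pt(c,240+333/7,130+200/7,.068)[:2];b=pt(c,240+306/7,130+405/7,.068)[:2];print('stops',a,b,(a+b)/2,np.degrees(np.arctan2(*(a-b)[::-1])))
c=snap('wrist','w2');s=telemetry.read_state();print(s['position'],s['tool_rot'][:,0],s['force'])
P=cloud(c);m=(abs(P[...,2]-.105)<.004)&(np.hypot(P[...,0]-.525,P[...,1]-.119)<.03)
q=P[m];print(len(q),q.mean(0),cv2.minEnclosingCircle(q[:,:2].astype(np.float32)))
t=np.radians(np.arange(0,60,1.));w=[sum(np.ptp(q[:,:2]@[np.cos(k),np.sin(k)]) for k in (x,x+np.pi/3,x+2*np.pi/3))/3 for x in t]
i=np.argmin(w);print('flat normal deg',i,w[i],max(w))
hull=cv2.convexHull(q[:,:2].astype(np.float32))
n=np.degrees(t[i])
for k in (n,n+60,n+120):
  d=np.array([np.cos(np.radians(k)),np.sin(np.radians(k))]);z=q[:,:2]@d;print(k,z.min(),z.max(),np.ptp(z))
v,u=np.where(m);print(u.mean(),v.mean())
im=c['img'][:,:,::-1];U,V=int(u.mean()),int(v.mean());V0=max(V-60,0);cv2.imwrite('pics/crop3.png',cv2.resize(im[V0:V0+120,U-80:U+80],(0,0),fx=5,fy=5,interpolation=cv2.INTER_CUBIC))
```

```text
stops [ 0.5522 -0.1354] [ 0.5276 -0.1404] [ 0.5399 -0.1379] 11.4561614664496
[0.5103 0.1145 0.3646] [ 0.9479  0.3185 -0.0012] [-0.4553  0.534   0.8426]
2211 [0.5289 0.1204 0.1065] ((0.5282967686653137, 0.12021610885858536), 0.018433570861816406)
flat normal deg 53 0.03236404384905448 0.036455683119300225
53.0 0.39759376710333316 0.4300460954624568 0.03245232835912365
113.0 -0.11181598116341651 -0.07965623973607983 0.032159741427336686
173.0 -0.5258402511464264 -0.49336018938572324 0.03248006176070317
285.1628222523745 191.68385345997285
```

View pics/crop3.png

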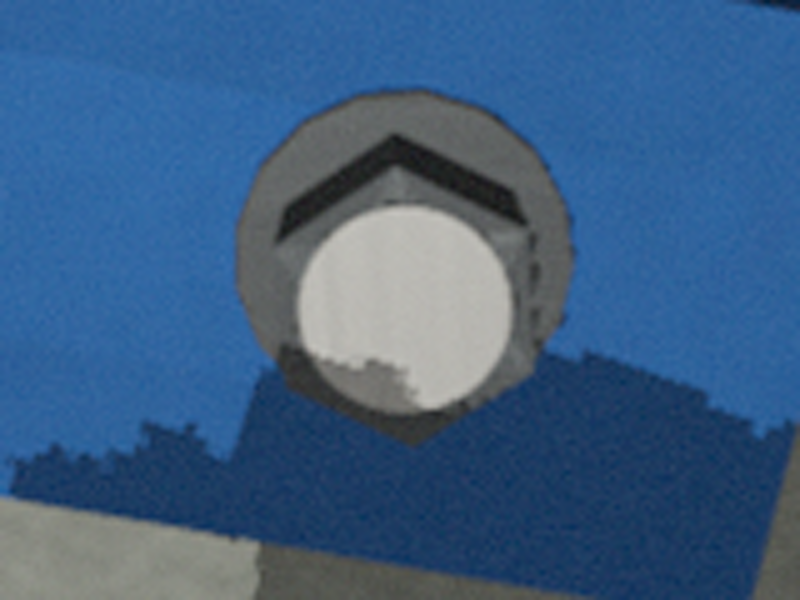

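The medium bolt's head is 32 mm across flats, centred at (0.528,0.120), with flat normals at 53, 113 and 173°. I'll take the 173° flats, across the row.

{"fn": "arm_command", "kwargs": {"commands": "19 0 20 -1.125 85;19 0 20 -1.125 85;19 0 20 -1.125 85;19 0 20 -1.125 85;19 0 20 -1.125 85;19 0 20 -1.125 85;19 0 20 -1.125 85;19 0 20 -1.125 85"}}

```text
time: 2.87
position: [0.5287, 0.118, 0.3449]
tool_rot: [[0.242, 0.97, -0.001], [0.97, -0.242, 0.001], [0.0, -0.001, -1.0]]
force: [0.1, 0.2, -0.3]
finger_gap: 0.0848
```

```bash
cat >> h.py <<'E'
def go(x,y,z,psi_deg):
    s=telemetry.read_state();R=s['tool_rot'];psi=np.degrees(np.arctan2(R[1,0],R[0,0]))
    d=R.T@(np.array([x,y,z])-s['position'])*1e3
    t=-np.radians((psi_deg-psi+180)%360-180)
    print('pos',s['position'].round(4),'psi',psi.round(2),'q6',s['joint_positions'][5].round(3),'F',s['force'].round(1),'Mz',s['moment'].round(2),'cmd',d.round(1),t.round(3),'gap',round(s['finger_gap'],4),'t',s['time'])
E
python3 - <<'E'
from h import *
go(.5283,.1203,.256,83)
E
```

```text
pos [0.5287 0.118  0.3449] psi 76.01 q6 0.341 F [ 0.1  0.2 -0.3] Mz [ 0.04 -0.    0.03] cmd [ 2.1 -0.8 88.9] -0.122 gap 0.0848 t 2.8667
```

{"fn": "arm_command", "kwargs": {"commands": "2 -1 30 -0.122 85;2 -1 55 -0.122 85;2 -1 75 -0.122 85;2 -1 88 -0.122 85;2 -1 88 -0.122 32;2 -1 88 -0.122 32;2 -1 88 -0.122 20;2 -1 88 -0.122 20", "squeeze": 60}}

```text
time: 3.53
position: [0.5284, 0.1196, 0.2581]
tool_rot: [[0.123, 0.992, 0.001], [0.992, -0.123, 0.001], [0.001, 0.001, -1.0]]
force: [0.9, -0.2, -0.2]
finger_gap: 0.0385
```

Run:
```python
from h import *
go(.5283,.1203,.256,83)
```

```text
pos [0.5284 0.1196 0.2581] psi 82.95 q6 0.222 F [ 0.9 -0.2 -0.2] Mz [-0.04  0.02 -0.  ] cmd [ 0.7 -0.2  2.1] -0.001 gap 0.0385 t 3.5333
```

{"fn": "arm_command", "kwargs": {"commands": "0 0 1 0 20;0 0 1 0 20;0 0 1 0 20;0 0 1 0 20;0 0 1 0 20"}}

```text
time: 3.95
position: [0.5284, 0.1194, 0.2583]
tool_rot: [[0.123, 0.992, 0.002], [0.992, -0.123, 0.001], [0.001, 0.002, -1.0]]
force: [-2.9, -2.7, 6.5]
finger_gap: 0.0307
```

{"fn": "arm_command", "kwargs": {"commands": "0 0 -20 0 20;0 0 -45 0 20;0 0 -75 0 20;0 0 -110 0 20;0 0 -110 0 20;0 0 -110 0 20"}}

```text
time: 4.45
position: [0.5279, 0.1193, 0.3702]
tool_rot: [[0.122, 0.992, 0.006], [0.992, -0.122, 0.001], [0.002, 0.006, -1.0]]
force: [0.0, -0.3, -3.5]
finger_gap: 0.0307
```

Run:
```python
from h import *
c=snap('side','s2')
go(.5387,-.1379,.36,83)
K,T=c['intrinsics'],c['T']
p=np.linalg.inv(T)@[.528,.12,.15,1];uv=(K@p[:3]/p[2])[:2];print(uv,p[2])
u,v=uv.astype(int);im=c['img'][:,:,::-1]
cv2.imwrite('pics/crop4.png',cv2.resize(im[max(v-50,0):v+50,max(u-60,0):u+60],(0,0),fx=6,fy=6,interpolation=cv2.INTER_CUBIC))
```

```text
pos [0.5277 0.1192 0.3687] psi 82.96 q6 0.222 F [ 0.5 -0.2 -4.1] Mz [-0.04  0.04 -0.03] cmd [-253.9   42.4    8.5] -0.001 gap 0.0307 t 4.5
[257.95161722 178.9760148 ] 1.669129610296574
```

View pics/crop4.png

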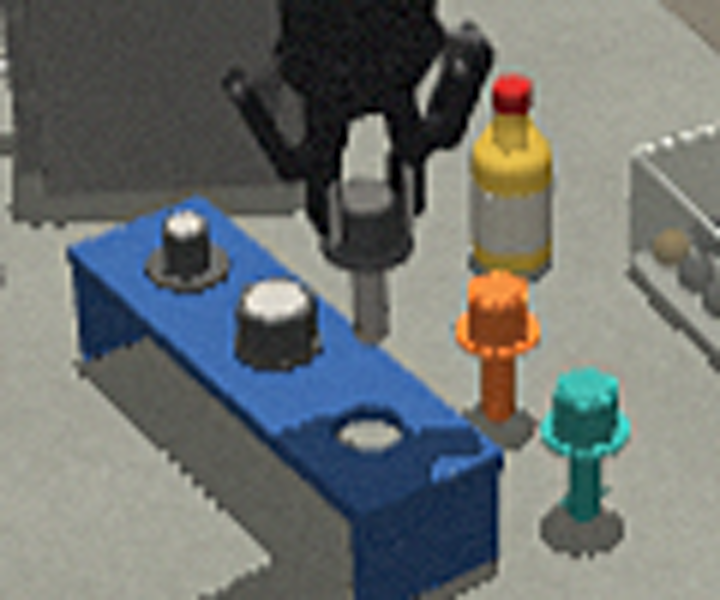

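The bolt is out of the rack and upright in the hand. Its pin isn't visible from this side, so it points roughly along the view, not at -37°. I'll carry it over the boss and turn it to psi=115° to tell the two remaining pin options apart.

{"fn": "arm_command", "kwargs": {"commands": "-254 42 0 -0.56 20;-254 42 0 -0.56 20;-254 42 0 -0.56 20;-254 42 0 -0.56 20;-254 42 0 -0.56 20;-254 42 0 -0.56 20;-254 42 0 -0.56 20;-254 42 0 -0.56 20"}}

```text
time: 5.17
position: [0.5381, -0.1423, 0.3666]
tool_rot: [[-0.42, 0.908, 0.001], [0.908, 0.42, 0.001], [0.001, 0.001, -1.0]]
force: [0.2, -0.6, -3.1]
finger_gap: 0.0306
```

Run:
```python
from h import *
go(.5387,-.1379,.36,115)
c=snap('side','s3')
go(.5387,-.1379,.36,115)
K,T=c['intrinsics'],c['T']
p=np.linalg.inv(T)@[.538,-.138,.15,1];uv=(K@p[:3]/p[2])[:2];print(uv,p[2],K[0,0])
u,v=uv.astype(int);im=c['img'][:,:,::-1]
cv2.imwrite('pics/crop5.png',cv2.resize(im[max(v-25,0):v+50,max(u-35,0):u+45],(0,0),fx=8,fy=8,interpolation=cv2.INTER_CUBIC))
```

```text
pos [ 0.5381 -0.1423  0.3666] psi 114.82 q6 -0.812 F [ 0.2 -0.6 -3.1] Mz [-0.05  0.02  0.01] cmd [3.7 2.4 6.6] -0.003 gap 0.0306 t 5.1667
pos [ 0.538  -0.1403  0.3665] psi 114.84 q6 -0.809 F [ 0.6  1.2 -2.7] Mz [ 0.05 -0.02  0.02] cmd [1.9 1.7 6.5] -0.003 gap 0.0306 t 5.2167
[301.99677965 225.97002951] 1.4933697167877944 540.869075497509
```

View pics/crop5.png

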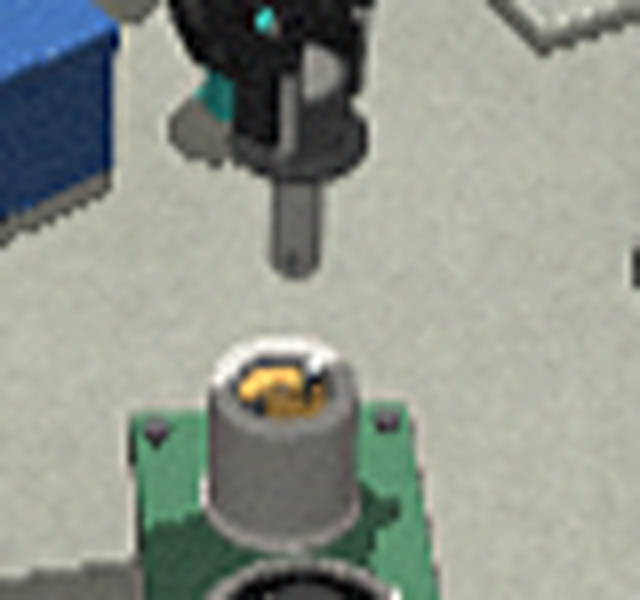

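There is still no pin protruding, only a dark dot at (292,262) facing the camera. That puts the pin at psi-60°. The shank (about 297) also sits right of the boss (about 283) by a few mm. I'll turn to psi=175° and measure both from depth.

{"fn": "arm_command", "kwargs": {"commands": "2 2 0 -0.12 20;2 2 0 -0.24 20;2 2 0 -0.36 20;2 2 0 -0.48 20;2 2 0 -0.60 20;2 2 0 -0.72 20;2 2 0 -0.84 20;2 2 0 -0.96 20"}}

```text
time: 5.88
position: [0.5388, -0.1365, 0.3653]
tool_rot: [[-0.986, 0.169, -0.002], [0.169, 0.986, 0.003], [0.002, 0.003, -1.0]]
force: [0.1, 0.3, -2.7]
finger_gap: 0.0307
```

Run:
```python
from h import *
from scipy.optimize import least_squares
np.set_printoptions(precision=4,suppress=True)
eyes.capture('side')
go(.5387,-.1379,.36,170)
c=snap('side','s4'); w=snap('wrist','w4')
P=cloud(c)
def fit(q,r,g):
  f=lambda p:np.hypot(q[:,0]-p[0],q[:,1]-p[1])-r
  return least_squares(f,g,loss='soft_l1',f_scale=.001).x
near=np.hypot(P[...,0]-.538,P[...,1]+.138)<.05
for lo,hi,r in((.13,.155,.009),(.155,.178,.009),(.02,.06,.027)):
  q=P[near&(P[...,2]>lo)&(P[...,2]<hi)];print(lo,len(q),q.mean(0) if len(q) else '',fit(q,r,q.mean(0)[:2]+[.005,.01]),q.min(0),q.max(0))
q=P[near&(P[...,2]>.10)&(P[...,2]<.19)];print('lowest',q[:,2].min())
# image edges
im=c['img'].astype(int).sum(2)
K,T=c['intrinsics'],np.linalg.inv(c['T'])
def pr(p): x=T[:3,:3]@p+T[:3,3];return (K@x/x[2])[:2]
print('proj boss',pr(np.array([.5387,-.1379,.068])),pr(np.array([.5387,-.1379,.02])),'axis',pr(np.array([.5387,-.1379,.14])),pr(np.array([.5387,-.1379,.16])))
for v in (212,217,250,262): print(v,im[v,285:322].tolist())
b=w['img'][:,:,::-1];cv2.imwrite('pics/w4.png',b)
```

```text
pos [ 0.5388 -0.1365  0.3653] psi 170.75 q6 -1.778 F [ 0.7 -0.2 -2.5] Mz [ 0.04 -0.01 -0.01] cmd [-0.2 -1.4  5.3] 0.013 gap 0.0305 t 5.9333
0.13 43 [ 0.5351 -0.1402  0.1428] [ 0.5381 -0.1345] [ 0.5279 -0.1458  0.1308] [ 0.5454 -0.1233  0.1546]
0.155 24 [ 0.534  -0.1418  0.163 ] [ 0.5376 -0.1352] [ 0.5277 -0.1475  0.155 ] [ 0.5416 -0.1356  0.1709]
0.02 231 [ 0.5288 -0.1516  0.0418] [ 0.537  -0.1379] [ 0.5077 -0.1847  0.02  ] [ 0.5589 -0.1152  0.06  ]
lowest 0.12536844668196212
proj boss [301.5304 247.723 ] [301.1588 259.8488] axis [302.1157 228.6177] [302.2846 223.1039]
212 [531, 548, 545, 560, 367, 317, 228, 181, 223, 223, 202, 139, 133, 125, 143, 103, 285, 358, 59, 77, 84, 70, 86, 11, 445, 585, 549, 538, 519, 525, 521, 528, 517, 522, 539, 549, 550]
217 [514, 562, 260, 280, 296, 301, 277, 298, 206, 200, 200, 162, 148, 153, 136, 119, 354, 346, 40, 68, 103, 175, 174, 230, 159, 203, 573, 542, 530, 534, 525, 538, 535, 538, 539, 527, 521]
250 [544, 540, 564, 553, 537, 563, 588, 215, 402, 376, 376, 238, 178, 152, 269, 299, 313, 300, 300, 215, 310, 335, 362, 399, 402, 271, 474, 429, 415, 415, 406, 425, 562, 537, 533, 535, 543]
262 [350, 369, 369, 376, 357, 180, 396, 269, 277, 307, 297, 311, 306, 311, 312, 317, 305, 312, 296, 289, 305, 290, 289, 277, 243, 298, 298, 356, 367, 338, 335, 344, 347, 304, 566, 540, 536]
```

View pics/w4.png

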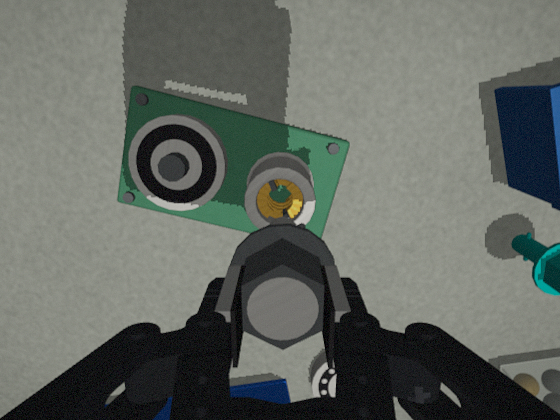

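The wrist view shows the bolt upright and centred between the fingers, with the boss mouth just ahead of it at (282,200). I'll refit boss and head from this view, and project the shank edges in the side view.

Run:
```python
from h import *
from scipy.optimize import least_squares
np.set_printoptions(precision=4,suppress=True)
s=np.array([.5388,-.1365,.3653])
w=load('w4');P=cloud(w)
q=P[100:260,200:360].reshape(-1,3)
g=P[70:260,100:360].reshape(-1,3);g=g[(g[:,2]>.008)&(g[:,2]<.016)];print('plate',cv2.minAreaRect(g[:,:2].astype(np.float32)))
b=q[(q[:,2]>.062)&(q[:,2]<.074)];h=np.hypot(*(b[:,:2]-[.5387,-.1379]).T);b=b[h<.04]
# outer rim fit by far edge points
cc=b[:,:2].mean(0)
H=cv2.convexHull(b[:,:2].astype(np.float32))[:,0]
H=H[(H-[.5387,-.1379])@np.array([-.986,.169])>0.0]
f=lambda p:np.hypot(H[:,0]-p[0],H[:,1]-p[1])-.027
print('boss w4',len(b),least_squares(f,[.539,-.138],loss='soft_l1',f_scale=.0005).x)
# head top
Q=P[260:360,230:340].reshape(-1,3);Q=Q[(Q[:,2]>.18)&(Q[:,2]<.235)];t=np.percentile(Q[:,2],90);print('head z',t)
k=Q[abs(Q[:,2]-np.median(Q[Q[:,2]>t-.004][:,2]))<.003];print(len(k),cv2.minEnclosingCircle(k[:,:2].astype(np.float32)),k.mean(0))
n=np.radians([170.75+0,170.75+60,170.75+120,170.75+90])
for a in n:
  d=k[:,:2]@[np.cos(a),np.sin(a)];print(np.degrees(a),np.ptp(d),(d.min()+d.max())/2-s[:2]@[np.cos(a),np.sin(a)])
# flange
F=P[215:300,220:345].reshape(-1,3);F=F[abs(F[:,2]-t+.026)<.004];F=F[np.hypot(*(F[:,:2]-s[:2]).T)<.03]
H=cv2.convexHull(F[:,:2].astype(np.float32))[:,0];H=H[(H-s[:2])@np.array([-.986,.169])>0.003]
f=lambda p:np.hypot(H[:,0]-p[0],H[:,1]-p[1])-.024
print('flange',F[:,2].mean(),least_squares(f,s[:2],loss='soft_l1',f_scale=.0005).x)
```

```text
plate ((0.5210544466972351, -0.1783865988254547), (0.190273255109787, 0.10432476550340652), 66.03401947021484)
boss w4 2093 [ 0.5395 -0.1374]
head z 0.22778996090041478
886 ((0.5378838777542114, -0.13490447402000427), 0.020116887986660004) [ 0.5373 -0.1336  0.2308]
170.75000000000003 0.021956589809038363 -0.0002213131377193367
230.75 0.039212438565562835 -0.00026183714955799187
290.75 0.039966254529866074 -0.0017929819370708922
260.75 0.03600324521200226 -0.0016380029880884717
flange 0.20201265025025397 [ 0.5396 -0.1356]
```

Run:
```python
from h import *
from scipy.optimize import least_squares
np.set_printoptions(precision=4,suppress=True)
s=np.array([.5388,-.1365])
w=load('w4');P=cloud(w)
Q=P[225:360,220:345].reshape(-1,3);Q=Q[np.hypot(*(Q[:,:2]-s).T)<.035]
print(np.histogram(Q[:,2],np.arange(.15,.26,.005)))
for z,r,lim in((.186,.024,.004),(.212,.0,0)):
  F=Q[abs(Q[:,2]-z)<.003];print(z,len(F))
  if r and len(F)>50:
    H=cv2.convexHull(F[:,:2].astype(np.float32))[:,0];H=H[(H-s)@np.array([-.986,.169])>lim]
    print('flange',least_squares(lambda p:np.hypot(H[:,0]-p[0],H[:,1]-p[1])-r,s,loss='soft_l1',f_scale=.0005).x)
  elif len(F)>50:
    k=F
    for a in np.radians([80.75+0,80.75+60,80.75+120,170.75]):
      e=np.array([np.cos(a),np.sin(a)]);d=k[:,:2]@e;print(np.degrees(a),np.ptp(d),(d.min()+d.max())/2-s@e)
    print(cv2.minEnclosingCircle(k[:,:2].astype(np.float32)))
```

```text
(array([   0,    0,    0,    0,    0,    0,   51, 2111,  342,  462,  623,
        692, 5869,  472,  483,  495,  890,  251,  138,  155,   58,   78]), array([0.15 , 0.155, 0.16 , 0.165, 0.17 , 0.175, 0.18 , 0.185, 0.19 ,
       0.195, 0.2  , 0.205, 0.21 , 0.215, 0.22 , 0.225, 0.23 , 0.235,
       0.24 , 0.245, 0.25 , 0.255, 0.26 ]))
0.186 2105
flange [ 0.5397 -0.1357]
0.212 6016
80.75 0.04715174967164498 0.0007943139511944058
140.75 0.03713280948511466 0.0014025115641136399
200.75 0.0376723599491961 0.0004496455990021797
170.75000000000003 0.03865506627869886 -0.0010070542249134284
((0.5356004238128662, -0.13520115613937378), 0.023801665753126144)
```

The two wrist fits agree the bolt must move by about (0,-1.8) mm. I'll move over and descend in stages.

{"fn": "arm_command", "kwargs": {"commands": "0 -2 20 0 20;0 -2 40 0 20;0 -2 52 0 20;0 -2 58 0 20;0 -2 60 0 20;0 -2 60 0 20"}}

```text
time: 6.53
position: [0.5385, -0.1384, 0.3053]
tool_rot: [[-0.984, 0.18, -0.002], [0.18, 0.984, 0.003], [0.003, 0.003, -1.0]]
force: [-1.3, 0.8, -2.3]
finger_gap: 0.0308
```

Run:
```python
from h import *
go(.5386,-.1383,.2893,171)
```

```text
pos [ 0.5385 -0.1384  0.3053] psi 169.63 q6 -1.762 F [-1.3  0.8 -2.3] Mz [-0.02  0.05  0.02] cmd [-0.1  0.  16. ] -0.024 gap 0.0308 t 6.5333
```

{"fn": "arm_command", "kwargs": {"commands": "0 0 3 0 20;0 0 6 0 20;0 0 8 0 20;0 0 10 0 20;0 0 12 0 20;0 0 12 0 20"}}

```text
time: 7.03
position: [0.5384, -0.1383, 0.2931]
tool_rot: [[-0.984, 0.18, -0.002], [0.18, 0.984, 0.003], [0.003, 0.003, -1.0]]
force: [0.6, -0.5, -3.5]
finger_gap: 0.0308
```

Run:
```python
from h import *
go(.5386,-.1383,.2893,171)
```

```text
pos [ 0.5384 -0.1383  0.2931] psi 169.62 q6 -1.762 F [ 0.6 -0.5 -3.5] Mz [ 0.03  0.01 -0.04] cmd [-0.2  0.   3.8] -0.024 gap 0.0308 t 7.0333
```

The tip is in the land's hole with no contact force. I'll go down onto the land.

{"fn": "arm_command", "kwargs": {"commands": "0 0 2 0 20;0 0 3.5 0 20;0 0 4.5 0 20;0 0 5 0 20;0 0 5 0 20"}}

```text
time: 7.45
position: [0.5385, -0.1383, 0.2888]
tool_rot: [[-0.984, 0.18, -0.001], [0.18, 0.984, 0.003], [0.002, 0.002, -1.0]]
force: [-2.1, 1.1, 7.9]
finger_gap: 0.031
```

Run:
```python
from h import *
go(.5386,-.1383,.2893,171)
```

```text
pos [ 0.5385 -0.1383  0.2888] psi 169.62 q6 -1.762 F [-2.1  1.1  7.9] Mz [ 0.14  0.45 -0.05] cmd [-0.1  0.1 -0.5] -0.024 gap 0.031 t 7.45
```

The pin is on the land: contact came at 0.2888 against 0.2893 predicted. I'll turn anticlockwise while pressing lightly.

{"fn": "arm_command", "kwargs": {"commands": "0 0 0.7 -0.1 20;0 0 0.7 -0.2 20;0 0 0.7 -0.3 20;0 0 0.8 -0.4 20;0 0 0.8 -0.5 20;0 0 1 -0.6 20"}}

```text
time: 7.95
position: [0.5387, -0.1384, 0.2883]
tool_rot: [[-0.912, -0.411, 0.0], [-0.411, 0.912, 0.002], [-0.001, 0.002, -1.0]]
force: [-0.1, -0.1, 0.4]
finger_gap: 0.0305
```

Run:
```python
from h import *
go(.5386,-.1383,.2815,171)
```

```text
pos [ 0.5387 -0.1384  0.2883] psi -155.72 q6 -2.367 F [-0.1 -0.1  0.4] Mz [ 0.04 -0.07 -0.  ] cmd [0.1 0.1 6.8] 0.581 gap 0.0305 t 7.95
```

{"fn": "arm_command", "kwargs": {"commands": "0 0 1 -0.04 20;0 0 1.5 -0.08 20;0 0 2 -0.1 20;0 0 2 -0.1 20"}}

```text
time: 8.28
position: [0.5387, -0.1384, 0.2863]
tool_rot: [[-0.866, -0.501, 0.0], [-0.501, 0.866, 0.002], [-0.001, 0.002, -1.0]]
force: [1.1, -0.6, -2.6]
finger_gap: 0.0306
```

Run:
```python
from h import *
go(.5386,-.1383,.2815,171)
```

```text
pos [ 0.5387 -0.1384  0.2863] psi -149.96 q6 -2.468 F [ 1.1 -0.6 -2.6] Mz [-0.09 -0.09 -0.01] cmd [0.1 0.1 4.8] 0.681 gap 0.0306 t 8.2833
```

It is in the opening: 2.5 mm below the land and free. I'll follow it down gently.

{"fn": "arm_command", "kwargs": {"commands": "0 0 1.5 0 20;0 0 3 0 20;0 0 4.5 0 20;0 0 5.2 0 20;0 0 5.2 0 20"}}

```text
time: 8.7
position: [0.5387, -0.1383, 0.281]
tool_rot: [[-0.866, -0.5, 0.0], [-0.5, 0.866, 0.002], [-0.001, 0.002, -1.0]]
force: [0.3, 0.1, -0.7]
finger_gap: 0.0307
```

Run:
```python
from h import *
go(.5386,-.1383,.2815,171)
```

```text
pos [ 0.5387 -0.1383  0.281 ] psi -149.98 q6 -2.468 F [ 0.3  0.1 -0.7] Mz [0.05 0.14 0.03] cmd [ 0.1  0.1 -0.5] 0.681 gap 0.0307 t 8.7
```

The drop is confirmed with the pin about 13.9 mm below the mouth. Now clockwise, descending 2.87 mm per rad.

{"fn": "arm_command", "kwargs": {"commands": "0 0 0 0.12 20;0 0 0.4 0.24 20;0 0 0.8 0.36 20;0 0 1.2 0.48 20;0 0 1.5 0.60 20;0 0 1.9 0.72 20;0 0 2.2 0.84 20;0 0 2.6 0.96 20"}}

```text
time: 9.37
position: [0.5389, -0.1383, 0.2785]
tool_rot: [[-0.904, 0.428, 0.001], [0.428, 0.904, 0.002], [0.0, 0.002, -1.0]]
force: [0.2, 0.4, -2.5]
finger_gap: 0.0308
```

Run:
```python
from h import *
go(.5386,-.1383,.2815,171)
```

```text
pos [ 0.5389 -0.1383  0.2785] psi 154.66 q6 -1.501 F [ 0.2  0.4 -2.5] Mz [ 0.01 -0.09  0.02] cmd [ 0.3 -0.1 -3. ] -0.285 gap 0.0308 t 9.3667
```

Moving freely, with no moment. Continuing.

{"fn": "arm_command", "kwargs": {"commands": "0 0 0.4 0.12 20;0 0 0.8 0.24 20;0 0 1.1 0.36 20;0 0 1.4 0.48 20;0 0 1.8 0.60 20;0 0 2.1 0.72 20;0 0 2.5 0.84 20;0 0 2.8 0.96 20"}}

```text
time: 10.03
position: [0.5387, -0.1383, 0.2756]
tool_rot: [[-0.162, 0.987, -0.0], [0.987, 0.162, 0.002], [0.002, 0.0, -1.0]]
force: [-1.5, 0.7, -2.6]
finger_gap: 0.0311
```

{"fn": "arm_command", "kwargs": {"commands": "0 0 0.4 0.12 20;0 0 0.8 0.24 20;0 0 1.1 0.36 20;0 0 1.4 0.48 20;0 0 1.8 0.60 20;0 0 2.1 0.72 20;0 0 2.5 0.84 20;0 0 2.8 0.96 20"}}

```text
time: 10.7
position: [0.5385, -0.1381, 0.2728]
tool_rot: [[0.72, 0.694, -0.001], [0.694, -0.72, 0.003], [0.001, -0.003, -1.0]]
force: [-1.4, 1.1, 0.2]
finger_gap: 0.0307
```

Run:
```python
from h import *
go(.5386,-.1383,.2815,171)
```

```text
pos [ 0.5385 -0.1381  0.2728] psi 43.96 q6 0.431 F [-1.4  1.1  0.2] Mz [0.31 0.35 0.02] cmd [-0.   0.2 -8.7] -2.217 gap 0.0307 t 10.7
```

{"fn": "arm_command", "kwargs": {"commands": "0 0 0.3 0.12 20;0 0 0.6 0.24 20;0 0 1.0 0.36 20;0 0 1.3 0.48 20;0 0 1.7 0.60 20;0 0 2.0 0.72 20;0 0 2.4 0.84 20;0 0 2.7 0.96 20"}}

```text
time: 11.37
position: [0.5385, -0.138, 0.2701]
tool_rot: [[0.98, -0.198, -0.001], [-0.198, -0.98, 0.003], [-0.002, -0.003, -1.0]]
force: [-1.1, 1.0, -0.8]
finger_gap: 0.0311
```

{"fn": "arm_command", "kwargs": {"commands": "0 0 0.3 0.12 20;0 0 0.7 0.24 20;0 0 1.0 0.36 20;0 0 1.4 0.48 20;0 0 1.7 0.60 20;0 0 2.1 0.72 20;0 0 2.4 0.84 20;0 0 2.7 0.96 20"}}

```text
time: 12.03
position: [0.5385, -0.1381, 0.2675]
tool_rot: [[0.395, -0.919, -0.001], [-0.919, -0.395, 0.003], [-0.003, -0.0, -1.0]]
force: [1.2, -0.3, -2.1]
finger_gap: 0.031
```

Run:
```python
from h import *
go(.5386,-.1383,.2815,171)
```

```text
pos [ 0.5385 -0.1381  0.2675] psi -66.75 q6 2.363 F [ 1.2 -0.3 -2.1] Mz [-0.04 -0.08 -0.03] cmd [  0.2   0.  -14. ] 2.134 gap 0.031 t 12.0333
```

277° turned so far. I'll release, swing back 120°, and regrip the next pair of flats.

{"fn": "arm_command", "kwargs": {"commands": "0 0 0 0 60;0 0 0 0 60;0 0 0 0 60;0 0 0 0 60;0 0 0 -0.12 60;0 0 0 -0.24 60;0 0 0 -0.36 60;0 0 0 -0.48 60"}}

```text
time: 12.7
position: [0.5386, -0.1381, 0.2675]
tool_rot: [[0.779, -0.626, -0.001], [-0.626, -0.779, 0.003], [-0.002, -0.002, -1.0]]
force: [-0.9, 0.2, 0.0]
finger_gap: 0.0603
```

{"fn": "arm_command", "kwargs": {"commands": "0 0 0 -0.12 60;0 0 0 -0.24 60;0 0 0 -0.36 60;0 0 0 -0.48 60;0 0 0 -0.60 60;0 0 0 -0.72 60;0 0 0 -0.84 60;0 0 0 -0.96 60"}}

```text
time: 13.37
position: [0.5386, -0.1381, 0.2676]
tool_rot: [[0.958, 0.287, -0.001], [0.287, -0.958, 0.003], [0.0, -0.003, -1.0]]
force: [-0.5, 0.4, -0.2]
finger_gap: 0.0602
```

Run:
```python
from h import *
go(.5385,-.1381,.2675,53.25)
```

```text
pos [ 0.5386 -0.1381  0.2676] psi 16.67 q6 0.907 F [-0.5  0.4 -0.2] Mz [-0.01  0.02  0.01] cmd [-0.1  0.   0.1] -0.638 gap 0.0602 t 13.3667
```

{"fn": "arm_command", "kwargs": {"commands": "0 0 0 -0.12 60;0 0 0 -0.24 60;0 0 0 -0.36 60;0 0 0 -0.48 60;0 0 0 -0.60 60;0 0 0 -0.638 60;0 0 0 -0.638 60;0 0 0 -0.638 50"}}

```text
time: 14.03
position: [0.5386, -0.1381, 0.2677]
tool_rot: [[0.599, 0.801, -0.0], [0.801, -0.599, 0.003], [0.002, -0.002, -1.0]]
force: [-0.4, -0.7, -0.6]
finger_gap: 0.0505
```

{"fn": "arm_command", "kwargs": {"commands": "0 0 0 0 20;0 0 0 0 20;0 0 0 0 20;0 0 0 0 20;0 0 0 0 20;0 0 0 0 20;0 0 0 0 20;0 0 0 0 20"}}

```text
time: 14.7
position: [0.5386, -0.1381, 0.2679]
tool_rot: [[0.599, 0.801, -0.0], [0.801, -0.599, 0.003], [0.002, -0.002, -1.0]]
force: [-1.7, -0.0, 5.2]
finger_gap: 0.0307
```

Run:
```python
from h import *
go(.5385,-.1381,.2675,53.25)
c=snap('side','s5');w=snap('wrist','w5')
a=cv2.resize(c['img'][185:285,255:355,::-1],(0,0),fx=4,fy=4,interpolation=cv2.INTER_CUBIC)
b=w['img'][170:370,190:390,::-1];b=cv2.resize(b,(400,400))
cv2.imwrite('pics/m5.png',np.hstack([a,b]))
```

```text
pos [ 0.5386 -0.1381  0.2679] psi 53.19 q6 0.27 F [-1.7 -0.   5.2] Mz [ 0.12  0.26 -0.03] cmd [-0.1 -0.1  0.4] -0.001 gap 0.0307 t 14.7
```

View pics/m5.png

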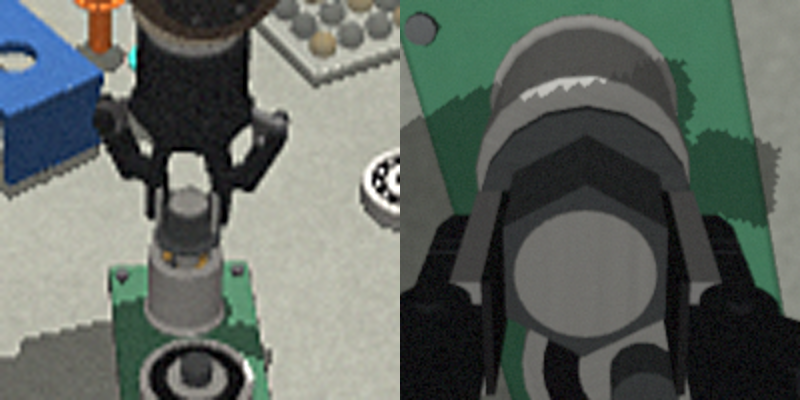

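The wrist and side views show the bolt upright in the boss and squarely regripped. Now the last 83° clockwise.

{"fn": "arm_command", "kwargs": {"commands": "0 0 0.3 0.12 20;0 0 0.7 0.24 20;0 0 1.0 0.36 20;0 0 1.3 0.48 20;0 0 1.7 0.60 20;0 0 2.0 0.72 20;0 0 2.4 0.84 20;0 0 2.7 0.96 20"}}

```text
time: 15.47
position: [0.5385, -0.1377, 0.2653]
tool_rot: [[0.999, -0.038, -0.001], [-0.038, -0.999, 0.003], [-0.001, -0.003, -1.0]]
force: [-0.8, 3.0, 4.0]
finger_gap: 0.0307
```

{"fn": "arm_command", "kwargs": {"commands": "0 0 0.4 0.12 20;0 0 0.7 0.24 20;0 0 1.0 0.36 20;0 0 1.4 0.48 20;0 0 1.4 0.49 20;0 0 1.4 0.49 20"}}

```text
time: 15.97
position: [0.5384, -0.1378, 0.2638]
tool_rot: [[0.865, -0.501, -0.001], [-0.501, -0.865, 0.003], [-0.002, -0.002, -1.0]]
force: [-3.0, -2.3, 2.8]
finger_gap: 0.0306
```

Run:
```python
from h import *
np.set_printoptions(precision=4,suppress=True)
go(.5385,-.1381,.2675,-30)
w=snap('wrist','w6')
s=telemetry.read_state()['position'][:2]
for f in('w4','w5','w6'):
  P=cloud(load(f));Q=P[225:360,220:345].reshape(-1,3);B=P.reshape(-1,3)
  B=B[(np.hypot(*(B[:,:2]-[.539,-.138]).T)<.028)]
  h,e=np.histogram(B[:,2],np.arange(.05,.24,.001));i=[k for k in range(len(h)) if h[k]>250];print(f,[(round(e[k],3),int(h[k])) for k in i])
go(.5385,-.1381,.2675,-30)
```

```text
pos [ 0.5384 -0.1378  0.2638] psi -30.06 q6 1.723 F [-3.  -2.3  2.8] Mz [-0.56  0.51 -0.02] cmd [ 0.2  0.2 -3.7] -0.001 gap 0.0306 t 15.9667
w4 [(np.float64(0.06), 277), (np.float64(0.061), 359), (np.float64(0.068), 777), (np.float64(0.069), 729), (np.float64(0.186), 714), (np.float64(0.187), 1002), (np.float64(0.212), 1158), (np.float64(0.213), 3214), (np.float64(0.214), 1269), (np.float64(0.23), 363), (np.float64(0.231), 478)]
w5 [(np.float64(0.068), 736), (np.float64(0.069), 758), (np.float64(0.087), 484), (np.float64(0.088), 1097), (np.float64(0.089), 347), (np.float64(0.113), 432), (np.float64(0.114), 2296), (np.float64(0.115), 2656), (np.float64(0.116), 416), (np.float64(0.133), 571), (np.float64(0.168), 390), (np.float64(0.169), 611), (np.float64(0.17), 584), (np.float64(0.171), 502), (np.float64(0.172), 525), (np.float64(0.173), 658), (np.float64(0.174), 700), (np.float64(0.175), 577), (np.float64(0.176), 413), (np.float64(0.177), 443), (np.float64(0.178), 516), (np.float64(0.179), 401), (np.float64(0.18), 361)]
w6 [(np.float64(0.068), 682), (np.float64(0.069), 736), (np.float64(0.083), 586), (np.float64(0.084), 1065), (np.float64(0.085), 288), (np.float64(0.109), 449), (np.float64(0.11), 2471), (np.float64(0.111), 2502), (np.float64(0.112), 369), (np.float64(0.129), 533), (np.float64(0.162), 266), (np.float64(0.163), 264), (np.float64(0.164), 425), (np.float64(0.165), 631), (np.float64(0.166), 597), (np.float64(0.167), 471), (np.float64(0.168), 588), (np.float64(0.169), 684), (np.float64(0.17), 723), (np.float64(0.171), 555), (np.float64(0.172), 429), (np.float64(0.173), 480), (np.float64(0.174), 498), (np.float64(0.175), 415), (np.float64(0.176), 360)]
pos [ 0.5384 -0.1378  0.2639] psi -30.01 q6 1.722 F [-1.9 -2.9  2.8] Mz [-0.63  0.49 -0.03] cmd [ 0.2  0.2 -3.6] -0.0 gap 0.0306 t 16.0167
```

One full turn is made: 360° at the hand, and the head top at 0.110 puts the pin about 31.7 mm below the mouth (target 31.8). I'll settle, check once more and hand in.

{"fn": "arm_command", "kwargs": {"commands": "0 0 0 0 20;0 0 0 0 20;0 0 0 0 20;0 0 0 0 20"}}

```text
time: 16.35
position: [0.5384, -0.1379, 0.2638]
tool_rot: [[0.866, -0.499, -0.001], [-0.499, -0.866, 0.003], [-0.002, -0.002, -1.0]]
force: [-2.7, -1.6, 2.7]
finger_gap: 0.0309
```

Run:
```python
from h import *
go(.5385,-.1381,.2639,-30)
s=telemetry.read_state();print(abs(s['dq']).max())
if abs(s['position'][2]-.2639)<.0015 and s['finger_gap']>.028: print(ticket.finish_job())
```

```text
pos [ 0.5384 -0.1379  0.2638] psi -29.96 q6 1.721 F [-2.7 -1.6  2.7] Mz [-0.49  0.4  -0.08] cmd [ 0.2  0.1 -0.1] 0.001 gap 0.0309 t 16.35
0.004099392368488228
the job is handed in; nothing more can be done
None
```

I took the medium bolt from the rack, stood it on the boss's land and turned it about 40° anticlockwise until it dropped. I then screwed it in one full clockwise turn, with one 120° regrip on the way. I handed in at 16.35 s with the bolt still gripped.

**Last checks:**
- **Drop:** judging by the hand's height, the pin was about 13.9 mm below the mouth (13 to 14.5 mm expected).
- **Turn:** the hand's yaw totalled 360°. Wrist depth gave the pin about 31.7 mm below the mouth, against a target of 31.8 mm.
- **Hold:** the arm was practically still (largest joint speed 0.004 rad/s), the tool was within 0.003 rad of vertical, and the finger opening was 31 mm with a 60 N grip set. A side load of about 3 N remained.

**Disagreement:** the side camera's sparse depth put the bolt's offset from the boss about 1.5 mm away from the wrist camera's estimate. I followed the wrist estimate, and the bolt entered the land's hole with no contact force.

I did not re-measure the other bolts or the bystanders at the end. I saw no unexpected contact forces along the way.

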